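# Put the desk stationery away and leave the small electronics

### The job

Put the loose stationery away in the desk organiser, each piece in the compartment made for it: the stapler standing in the long compartment, the roll of tape flat in the round well, the note pad flat in the big rectangular compartment and the eraser flat in the short narrow one. Set each piece down on the compartment's floor, don't drop or throw it. Leave the small electronics that look like them (charging puck, portable drive, USB stick) and the phone where they lie.

Things in the scene. Friction and masses are not known exactly. Their poses are not given: they have to be found in the camera images.
- organiser: Grey tray, fixed, any yaw, 190 (x) by 254 (y) by 22 mm high; walls 4, dark floor 3 mm thick. Origin: centre of underside, z up. Compartments, centre (x, y) in its frame, inside size x by y, mm: LONG (-55, -48), 72 by 150; SHORT NARROW (-54, 77), 74 by 92; ROUND WELL (38, -70), 104 across; BIG RECTANGULAR (39, 55), 104 by 136. Long sides run along its y. Fingers fit beside each piece.
- stapler: Black desk stapler standing on its base: 112 mm long (its x, jaw to +x); base 34 mm wide (its y), 11 mm high; above it an arm 26 mm wide and 108 mm long, at heights of 31 to 46 mm at the middle (3 mm lower at the rear, 3 mm higher at the jaw). Grip the arm across its width at the middle, 40 mm up. About 0.15 kg. Origin: centre of the underside, z up.
- tape_roll: Roll of beige adhesive tape on a white paper core, lying flat: 52 mm outside diameter, open hole 26 mm wide, 19 mm high; can be gripped across its outside. About 0.04 kg. Origin: centre of the underside, z up.
- note_pad: Pad of cream paper notes, lying flat: 51 mm (its x) by 38 mm (its y), 16 mm high, sharp corners. About 0.03 kg. Origin: centre of the underside, z up.
- eraser: White eraser in a brown card sleeve, lying flat: 60 mm (its x) by 22 mm (its y), 12 mm high. About 0.02 kg. Origin: centre of the underside, z up.
- ssd: Portable drive, NOT stationery, stays where it is: flat rounded aluminium block 58 mm (its x) by 42 mm (its y), 11 mm high, with a small socket at one end. Origin: centre of the underside.
- charging_puck: Charging puck, NOT stationery, stays where it is: solid disc without a hole, 56 mm across, 9 mm high, beige with a white top. Origin: centre of the underside.
- usb_stick: USB stick, NOT stationery, stays where it is: white plastic body with a bare steel plug at one end (its +x), together 58 mm long (its x), 19 mm wide (its y), 9 mm high. Origin: under the middle of its length.
- phone: Black phone lying flat, stays where it is: 147 mm (its x) by 71 mm (its y), 8 mm high. Origin: centre of the underside.
Things that resemble listed ones, but are neither listed nor needed, are in the scene too. What is shaped like the tape_roll but green or pink is not meant.

How it is judged:
By the outcome, as a careful person would: the job done as asked, in the order asked, and still so for the second after the job is handed in, with the robot touching nothing.
It also fails if it takes over 118 s, if anything falls off the work surface, if the arm or the gripper's body presses on something with over 40 N, if the wrist force passes 120 N, or if a joint passes its speed limit or range.

### The arm

A 6-joint arm with a two-finger parallel gripper is mounted at the origin on the work surface. World frame = base frame: x ahead of the robot, y to its left, z up, the work surface at z = 0. Lengths are in m, angles in rad, forces in N, time in s.
With the tool pointing down it reaches from about 0.375 to 0.9 m from the base axis. Payload 3.1 kg.
Tool frame: the origin (TCP) lies on the centre line of the jaws, within the pads' length; the fingertips stand 22 mm ahead of it and the grasp point (between the pads) lies 3 mm ahead of it; z points along the fingers, y is the line along which they close (so a half turn about z gives the same grasp; the last joint's range is limited). The gripper opens to 85 mm and grips with 20 to 120 N. Pads are 22 mm wide; open, the fingers measure 114 mm over their backs; the gripper's body (76 mm by 85 mm) begins 54 mm behind the grasp point. The pads swing forward as they close: fully open they stand 13 mm farther back than shut.
Start: joints at [-1.498, 0.527, 1.433, -0, 1.181, -0.178], TCP at [0.155, -0.605, 0.253] pointing down, gripper open.
Joint ranges: [-3.08, 3.08], [-0.75, 2.2], [0.22, 2.44], [-1.43, 4.57], [0, 2.65], [-2.85, 2.85]. Speed limits (rad/s): [2.79, 2.79, 3.14, 3.14, 3.14, 3.14].

### API

Orientations are given as a unit quaternion [x, y, z, w].
In Python, from station import sense, eyes, job gives the robot as it stands.
- The arm moves only by the shell command python3 -m pendant 'ROWS' [FORCE]. ROWS is rows parted by semicolons, their numbers by spaces, 1 to 20 of them, each of 5 numbers: dx, dy, dz in m, then a turn about the tool's z in rad, then the opening from 0.0 (shut) to 1.0 (fully open); each row is the pose to reach, as a shift and turn from the pose commanded when the command began, along the tool's axes at that moment; what a row does not reach only later rows make up. A row lasts 1/10 s, in which the tool goes at most 0.05 m and 0.15 rad, less where a joint would pass 70% of its speed; a pose out of reach is approached as far as the arm can. The fingers move at their own pace and stop on an object; FORCE is the grip in N (left out, the last holds). Time passes only in rows, so rows that do not move let the fingers close. It prints the time, the measured TCP pose, the force, the opening and the grip force at its end.
- sense(): the state, without advancing time (a new reading comes with each control period).
- eyes.snapshot(name): name is "side" or "top"; returns a dict with "pixels" (480x640x3 uint8, red, green, blue), "range_z" (480x640 float32, m along the optical axis (not along the pixel's ray), 0 where there is no reading), "fov_y" (degrees; the focal length in pixels is half the picture's height over the tangent of half this angle, whatever the lens; pixels are square), "cx", "cy" (the principal point, pixels), "R" (3x3) and "t" (3): a world point X has camera coordinates R X + t. Camera axes: x right, y down, z forward; pixel columns grow to the right and rows downward; lengths in m; the calibration is good to about 2 mm. A picture is of the moment at which its call begins.
- job.sign_off(): hands the job in; it is judged then, once.
The state is a dict: "t": time; "q": joint angles; "qd": joint speeds; "tau": joint torques, N m; "tcp_pos": TCP position; "tool_rot": TCP orientation; "force": force on the tool from outside, world axes, zero at the start; "ft_torque": the same for the moment, N m; "finger_gap": opening from 0.0 (shut) to 1.0 (fully open); "gripper_force": force on a finger pad.
Only numpy, scipy, OpenCV 4.12 (cv2) and the standard library are available. Lean on these libraries where they do the work, as an engineer would, in place of code of your own. Each camera call takes 0.05 s, during which the arm holds its last target. There are 200 camera calls.

## Working session

There is one attempt and no reset: what is moved stays moved. The work goes in short steps, Python scripts to look and compute and a shell command to move; the robot and the scene stay as the last step left them, time stands still between calls to the robot, and variables do not carry over. Pictures are saved under pics/ and viewed, at most 14 in all, crops included, and the job is handed in when it is done.

```bash
mkdir -p pics; cat > h.py <<'E'
import numpy as np,cv2
from station import sense,eyes,job
def snap(n):
    s=eyes.snapshot(n); np.savez('last_'+n+'.npz',**s); return s
def load(n): return dict(np.load('last_'+n+'.npz'))
def K(s):
    f=240/np.tan(np.radians(float(s['fov_y']))/2); return f,float(s['cx']),float(s['cy'])
def world(s,u,v,z=None):
    f,cx,cy=K(s); R,t=s['R'],s['t']; d=np.array([(u-cx)/f,(v-cy)/f,1.])
    C=-R.T@t; w=R.T@d
    if z is None: k=float(s['range_z'][int(round(v)),int(round(u))])
    else: k=(z-C[2])/w[2]
    return C+k*w
def cloud(s):
    f,cx,cy=K(s); v,u=np.mgrid[:480,:640]; Z=s['range_z']
    P=np.stack([(u-cx)/f*Z,(v-cy)/f*Z,Z],-1)
    return (P-s['t'])@s['R']
def save(img,fn): cv2.imwrite('pics/'+fn,img[...,::-1])
E
python3 - <<'E'
from h import *
for n in('top','side'):
    s=snap(n); save(s['pixels'],n+'1.png'); print(n,s['fov_y'],s['cx'],s['cy'],-s['R'].T@s['t'],s['R'][2],(s['range_z']>0).mean())
print(sense())
E
```

```text
top 47.37851516838017 321.2684927452317 241.3037911806687 [ 0.36872242 -0.04964399  1.04553018] [ 0.17240795 -0.03073127 -0.98454613] 0.9958235677083334
side 47.55924776858298 321.67374071702386 232.65497178367988 [-0.00403584  0.5108794   0.76569103] [ 0.49115122 -0.53122733 -0.69033905] 0.9958333333333333
{'t': 0.1, 'q': array([-1.49848817e+00,  5.28371605e-01,  1.43375031e+00,  1.66436553e-05,
        1.18144731e+00, -1.78482540e-01]), 'qd': array([ 0.00017125, -0.00167648, -0.00349683, -0.00085152, -0.00014228,
        0.00015587]), 'tau': array([ 2.20715101e-04, -4.43304741e+01, -1.78586787e+01, -2.00280160e-04,
        3.89273831e-03, -8.73338564e-06]), 'tcp_pos': array([ 0.15510549, -0.60482877,  0.25244003]), 'tool_rot': array([ 9.92148211e-01,  1.25063783e-01,  6.01254830e-05, -9.86480994e-04]), 'force': array([0.31066207, 0.78391647, 0.02306676]), 'ft_torque': array([-0.02332842,  0.00883491,  0.0216151 ]), 'gripper_force': 0.0, 'finger_gap': 0.9983876549170119}
```

View pics/top1.png

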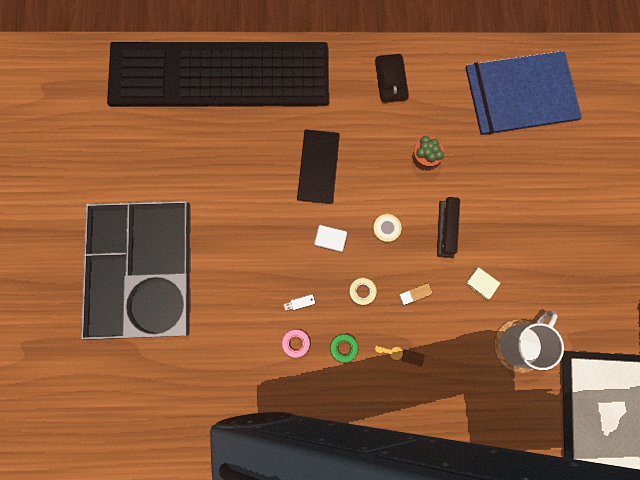

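View pics/side1.png

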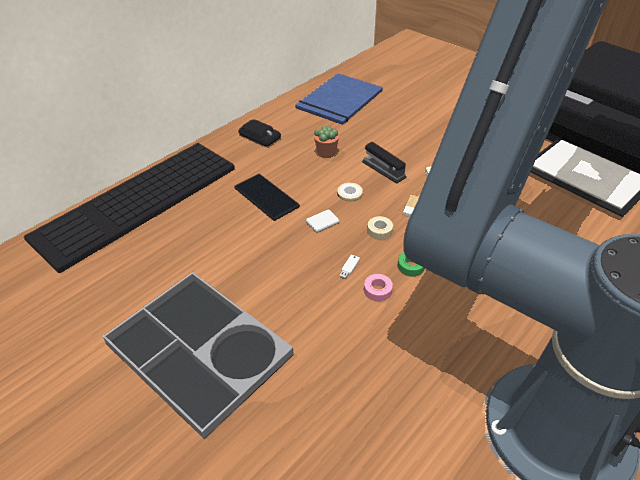

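The top view shows these candidates:
- **Tape roll:** beige ring with a hole at (363,291). Not this: the puck (387,228), or the pink (296,343) and green (344,348) rings.
- **Note pad:** cream block at (484,283). Not this: the drive (331,238).
- **Eraser:** brown and white block at (416,294). Not this: the USB stick (299,302) or the keys (400,353).
- **Stapler:** (449,227). Not this: the mouse (392,78) or the phone (319,166).

The organiser has its well at the lower right, (155,305).

```bash
python3 - <<'E'
from h import *
s=load('top'); P=cloud(s); d=load('side'); Q=cloud(d)
tab=(slice(370,400),slice(30,200)); print('table z top',np.median(P[tab][...,2]),P[tab][...,2].std(),'side',np.median(Q[300:330,40:90,2]))
B=dict(stapler=(430,190,468,265),tape=(345,273,381,309),pad=(462,262,506,304),eraser=(396,280,436,308),puck=(370,210,406,246),ssd=(310,220,352,256),org=(75,195,195,345))
for n,(a,b,c,e) in B.items():
    p=P[b:e,a:c].reshape(-1,3); z0=.006 if n!='org' else .012
    m=p[:,2]>z0; p=p[m]; hi=np.percentile(p[:,2],90)
    r=cv2.minAreaRect(p[:,:2].astype(np.float32)*1000)
    cc=np.array(r[0])/1000
    k=(np.linalg.norm(Q[...,:2]-cc,axis=-1)<.025)
    zs=Q[k][:,2]
    print(n,len(p),'ctr',np.round(cc,4),'size',np.round(r[1],1),'ang',round(r[2],1),'ztop',round(hi,4),'side n,z90',k.sum(),round(float(np.percentile(zs,90)),4) if k.sum() else None,'r',round(np.linalg.norm(cc),3))
    print('   corners',np.round(cv2.boxPoints(r)/1000,3).tolist())
img=s['pixels'][185:315,280:510]; save(cv2.resize(img,None,fx=3.4,fy=3.4,interpolation=cv2.INTER_CUBIC),'crop1.png')
E
```

```text
table z top 0.00035835620511681876 0.07155638021476013 side 0.002508263044575596
stapler 1105 ctr [ 0.4702 -0.2211] size [ 92.2 387.7] ang 44.0 ztop 0.0484 side n,z90 284 0.0047 r 0.52
   corners [[0.3019999861717224, -0.11400000005960464], [0.5720000267028809, -0.3930000066757202], [0.6380000114440918, -0.32899999618530273], [0.36899998784065247, -0.05000000074505806]]
tape 478 ctr [ 0.4277 -0.1096] size [ 50.3 160.5] ang 27.1 ztop 0.0212 side n,z90 365 0.0042 r 0.442
   corners [[0.36899998784065247, -0.05000000074505806], [0.44200000166893005, -0.19300000369548798], [0.4869999885559082, -0.17000000178813934], [0.4129999876022339, -0.027000000700354576]]
pad 600 ctr [ 0.4077 -0.2383] size [ 62.5 380.2] ang 21.0 ztop 0.0195 side n,z90 0 None r 0.472
   corners [[0.3100000023841858, -0.07199999690055847], [0.44699999690055847, -0.4269999861717224], [0.5049999952316284, -0.4050000011920929], [0.36899998784065247, -0.05000000074505806]]
eraser 378 ctr [ 0.42   -0.1665] size [ 28.  253.7] ang 17.4 ztop 0.015 side n,z90 330 0.0211 r 0.452
   corners [[0.36899998784065247, -0.050000000745
[... 302 characters left out ...]
849999785423279, -0.24799999594688416], [0.6140000224113464, -0.20100000500679016], [0.36899998784065247, -0.05000000074505806]]
ssd 629 ctr [ 0.4851 -0.0792] size [ 58.1 239.9] ang 73.8 ztop 0.013 side n,z90 356 0.0041 r 0.491
   corners [[0.3619999885559082, -0.07400000095367432], [0.5920000076293945, -0.14100000262260437], [0.6079999804496765, -0.08500000089406967], [0.3779999911785126, -0.017999999225139618]]
org 3144 ctr [0.5003 0.1575] size [416.5 259.8] ang 89.5 ztop 0.0244 side n,z90 393 0.0231 r 0.524
   corners [[0.36899998784065247, -0.05000000074505806], [0.628000020980835, -0.052000001072883606], [0.6320000290870667, 0.36500000953674316], [0.3720000088214874, 0.367000013589859]]
```

View pics/crop1.png

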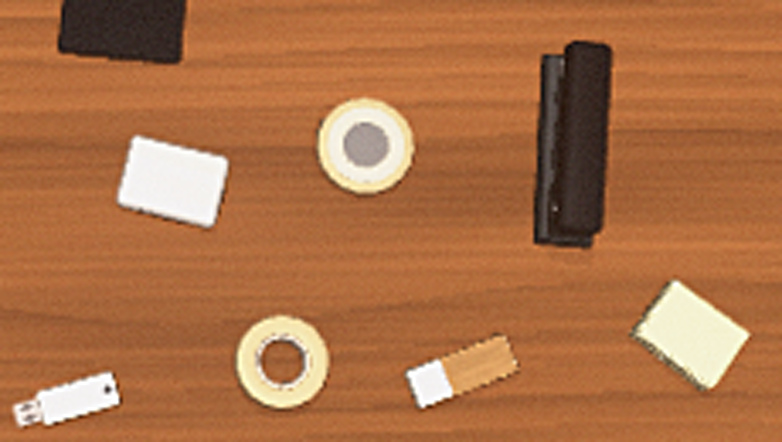

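The crop confirms the choices: ring with a hole at crop (283,362), sleeved eraser at (462,370), cream pad at (692,335) and stapler at (580,140). I'm refitting without the no-reading pixels.

```bash
cat >> h.py <<'E'
def fit(s,box,lo,hi=.08):
    """largest blob of valid pixels with lo<z<hi in box -> points"""
    a,b,c,e=box; P=cloud(s)[b:e,a:c]; m=((s['range_z'][b:e,a:c]>0)&(P[...,2]>lo)&(P[...,2]<hi)).astype(np.uint8)
    n,L,st,_=cv2.connectedComponentsWithStats(m,connectivity=8)
    k=1+np.argmax(st[1:,4]); return P[L==k]
def rect(p):
    r=cv2.minAreaRect((p[:,:2]*1000).astype(np.float32)); (cx,cy),(w,h),a=r
    if w<h: w,h,a=h,w,a+90
    return np.array([cx,cy])/1000,(w,h),(a+90)%180-90   # long axis angle
E
python3 - <<'E'
from h import *
s=load('top');d=load('side');Q=cloud(d)
P=cloud(s);print('table top',np.median(P[370:400,210:250,2]),np.median(P[250:270,340:420,2]))
B=dict(arm=(430,190,468,265,.025),stapall=(430,190,468,265,.006),tape=(345,273,381,309,.012),pad=(462,262,506,304,.01),eraser=(396,280,436,308,.008),puck=(370,210,406,246,.006),ssd=(310,220,352,256,.006),usb=(278,285,322,318,.005),org=(75,195,195,345,.015))
for n,(*b,lo) in B.items():
    p=fit(s,b,lo); c,wh,a=rect(p)
    k=(np.linalg.norm(Q[...,:2]-c,axis=-1)<.03)&(d['range_z']>0)
    print(n,len(p),np.round(c,4),np.round(wh,1),'ang',round(a,1),'z',np.round(np.percentile(p[:,2],[10,50,90]),4),'side',k.sum(),np.round(np.percentile(Q[k][:,2],[10,90]),4) if k.sum()else'')
f=[(130,285),(105,295),(105,230),(160,240),(155,305)]
print([np.round(world(s,*q),3).tolist() for q in f])
# side fit of org
p=fit(d,(95,265,305,440),.016);print('side org',rect(p),np.median(p[:,2]))
for n,b,lo in [('tape',(362,212,398,242),.013),('stapler arm',(355,138,412,185),.027)]:
    p=fit(d,b,lo);print('side',n,rect(p),np.median(p[:,2]))
E
```

```text
table top 0.00024710345682001886 -6.294527533547477e-06
arm 817 [ 0.5733 -0.3273] [108.2  27.2] ang -6.0 z [0.0402 0.0451 0.0485] side 527 [0.0038 0.0491]
stapall 1094 [ 0.5728 -0.3255] [109.8  31.1] ang -5.2 z [0.0103 0.0436 0.0482] side 551 [0.0031 0.049 ]
tape 451 [ 0.453  -0.1582] [50.8 49.3] ang 89.2 z [0.0163 0.0188 0.0211] side 611 [0.0022 0.0223]
pad 566 [ 0.4653 -0.3888] [51.5 39.7] ang 50.7 z [0.0137 0.0166 0.0192] side 26 [0.0064 0.0197]
eraser 361 [ 0.4468 -0.2594] [59.4 22.4] ang -70.0 z [0.0099 0.0124 0.0149] side 264 [0.0022 0.0158]
puck 587 [ 0.5759 -0.2099] [54.5 53.8] ang 64.5 z [0.007  0.0092 0.0116] side 431 [0.0027 0.0135]
ssd 625 [ 0.5565 -0.1001] [57.7 42.2] ang 75.0 z [0.0081 0.0106 0.0129] side 491 [0.0028 0.015 ]
usb 269 [ 0.4335 -0.0386] [57.4 19.8] ang -77.9 z [0.0063 0.0089 0.0112] side 605 [0.0013 0.012 ]
org 2812 [0.5011 0.2675] [254.7 192.1] ang 1.5 z [0.0182 0.0217 0.0242] side 802 [0.0044 0.025 ]
[[0.469, 0.275, 0.021], [0.453, 0.327, 0.001], [0.578, 0.333, 0.003], [0.557, 0.228, 0.002], [0.433, 0.232, 0.006]]
side org (array([0.50273819, 0.26749911]), (257.2070007324219, 191.49208068847656), 1.324271559715271) 0.023679266597500363
side tape (array([ 0.45365677, -0.15685417]), (51.51280212402344, 50.83866882324219), 86.86703491210938) 0.02074691272744902
side stapler arm (array([ 0.57449304, -0.32476309]), (107.06118774414062, 29.98267364501953), -4.198402404785156) 0.045401040893383385
```

Every fitted size and height matches the text in both views. The organiser is at (0.5015, 0.2675) with its y axis at 1.4°. I'll keep the order as listed: stapler, tape, pad, eraser.

```bash
cat > go.py <<'E'
import sys,numpy as np
from station import sense
from scipy.spatial.transform import Rotation as Ro
s=sense(); R=Ro.from_quat(s['tool_rot']).as_matrix(); p=s['tcp_pos']
ph=np.degrees(np.arctan2(R[1,0],R[0,0]))
print('t',s['t'],'tcp',np.round(p,4),'phi',round(ph,2),'tilt',round(float(R[2,2]),4),'gap',round(s['finger_gap'],3),'F',np.round(s['force'],1),'q6',round(s['q'][5],2))
a=[float(x) for x in sys.argv[1:]]
for i in range(0,len(a),4):
    d=R.T@(np.array(a[i:i+3])-p); th=-((a[i+3]-ph+180)%360-180)
    print('->',np.round(d,4),'turn',round(np.radians(th),3),'rows',int(np.ceil(max(np.linalg.norm(d)/.05,abs(np.radians(th))/.15))))
E
python3 go.py .5735 -.3265 .15 -5.3
```

```text
t 0.1 tcp [ 0.1551 -0.6048  0.2524] phi 14.37 tilt -1.0 gap 0.998 F [0.3 0.8 0. ] q6 -0.18
-> [ 0.4743 -0.1656  0.1029] turn 0.343 rows 11
```

```bash
python3 -m pendant '0.237 -0.083 0 0.15 0.6; 0.237 -0.083 0 0.343 0.6; 0.237 -0.083 0.03 0.343 0.6; 0.237 -0.083 0.03 0.343 0.6; 0.237 -0.083 0.03 0.343 0.6; 0.237 -0.083 0.03 0.343 0.6; 0.474 -0.166 0.103 0.343 0.6; 0.474 -0.166 0.103 0.343 0.6; 0.474 -0.166 0.103 0.343 0.6; 0.474 -0.166 0.103 0.343 0.6; 0.474 -0.166 0.103 0.343 0.6; 0.474 -0.166 0.103 0.343 0.6; 0.474 -0.166 0.103 0.343 0.6; 0.474 -0.166 0.103 0.343 0.6' 40; python3 go.py .5738 -.326 .043 -5.3
```

```text
t: 1.5
tcp_pos: [0.5722, -0.3279, 0.1503]
tool_rot: [0.999, -0.046, -0.0, 0.0]
force: [-0.4, -0.6, 0.2]
finger_gap: 0.599
gripper_force: 0.0
t 1.5 tcp [ 0.5722 -0.3279  0.1503] phi -5.3 tilt -1.0 gap 0.599 F [-0.4 -0.6  0.2] q6 0.97
-> [ 0.0015 -0.0021  0.1073] turn 0.0 rows 3
```

```bash
python3 -m pendant '0.001 -0.002 0.05 0 0.6; 0.001 -0.002 0.08 0 0.6; 0.001 -0.002 0.095 0 0.6; 0.001 -0.002 0.107 0 0.6; 0.001 -0.002 0.107 0 0.6; 0.001 -0.002 0.107 0 0.2; 0.001 -0.002 0.107 0 0.2; 0.001 -0.002 0.107 0 0.2; 0.001 -0.002 0.107 0 0.2; 0.001 -0.002 0.107 0 0.2; 0.001 -0.002 0.107 0 0.1; 0.001 -0.002 0.107 0 0.1; 0.001 -0.002 0.107 0 0.1' 40; python3 - <<'E'
from h import *
a=snap('top')['pixels'][150:300,370:530]; b=snap('side')['pixels'][80:230,320:480]
save(cv2.resize(np.hstack([a,b]),None,fx=2.4,fy=2.4,interpolation=cv2.INTER_CUBIC),'grip1.png')
E
```

```text
t: 2.8
tcp_pos: [0.5752, -0.3262, 0.0451]
tool_rot: [0.999, -0.046, 0.001, 0.001]
force: [-1.4, -2.4, 7.2]
finger_gap: 0.3
gripper_force: 43.6
```

View pics/grip1.png

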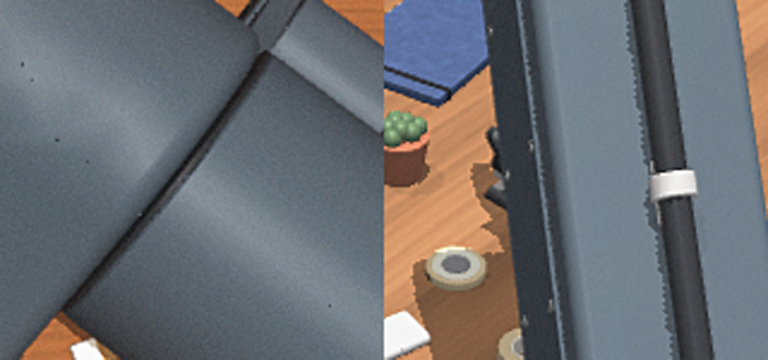

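The arm hides the stapler from both cameras. The gap of 0.30 (25.5 mm) matches the 26 mm stapler arm, so I'm lifting and carrying.

```bash
python3 -m pendant '0 0 -0.03 0 0.1; 0 0 -0.06 0 0.1; 0 0 -0.1 0 0.1; 0 0 -0.1 0 0.1'; python3 go.py .4525 .3215 .12 1.4
```

```text
t: 3.3
tcp_pos: [0.5774, -0.3269, 0.1491]
tool_rot: [0.999, -0.046, 0.005, 0.003]
force: [0.8, -0.6, -1.4]
finger_gap: 0.293
gripper_force: 42.7
t 3.3 tcp [ 0.5774 -0.3269  0.1491] phi -5.26 tilt -0.9999 gap 0.293 F [ 0.8 -0.6 -1.4] q6 0.98
-> [-0.1841 -0.6344  0.0235] turn -0.116 rows 14
```

```bash
python3 -m pendant '-0.183 -0.634 0 -0.116 0.1; -0.183 -0.634 0 -0.116 0.1; -0.183 -0.634 0 -0.116 0.1; -0.183 -0.634 0 -0.116 0.1; -0.183 -0.634 0 -0.116 0.1; -0.183 -0.634 0 -0.116 0.1; -0.183 -0.634 0 -0.116 0.1; -0.183 -0.634 0 -0.116 0.1; -0.183 -0.634 0 -0.116 0.1; -0.183 -0.634 0 -0.116 0.1; -0.183 -0.634 0 -0.116 0.1; -0.183 -0.634 0 -0.116 0.1; -0.183 -0.634 0 -0.116 0.1; -0.183 -0.634 0.024 -0.116 0.1; -0.183 -0.634 0.024 -0.116 0.1; -0.183 -0.634 0.024 -0.116 0.1; -0.183 -0.634 0.024 -0.116 0.1'; python3 go.py .4525 .3215 .047 1.4;  python3 - <<'E'
from h import *
a=snap('top')['pixels'][180:360,60:260]; b=snap('side')['pixels'][270:450,100:300]
save(cv2.resize(np.hstack([a,b]),None,fx=2,fy=2,interpolation=cv2.INTER_CUBIC),'over1.png')
E
```

```text
t: 5.0
tcp_pos: [0.4507, 0.3221, 0.1195]
tool_rot: [1.0, 0.011, -0.0, 0.0]
force: [0.4, -0.1, -1.8]
finger_gap: 0.291
gripper_force: 42.6
t 5.0 tcp [0.4507 0.3221 0.1195] phi 1.29 tilt -1.0 gap 0.291 F [ 0.4 -0.1 -1.8] q6 1.97
-> [0.0018 0.0006 0.0725] turn -0.002 rows 2
```

View pics/over1.png

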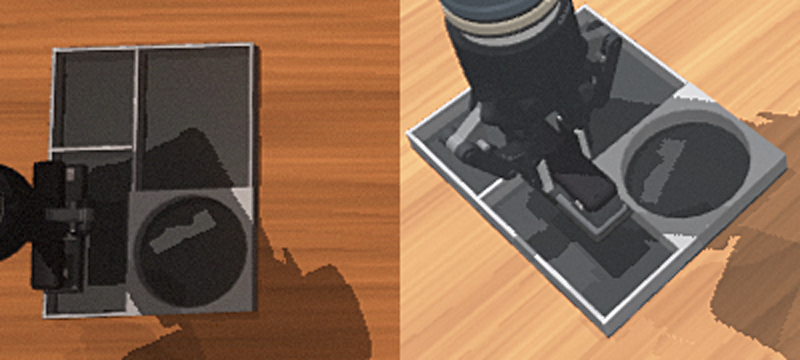

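The stapler hangs level above the long compartment, at the picture's centre-left. I'm descending with contact checks.

```bash
python3 -m pendant '0.002 0.001 0.03 0 0.1; 0.002 0.001 0.055 0 0.1; 0.002 0.001 0.065 0 0.1; 0.002 0.001 0.067 0 0.1; 0.002 0.001 0.069 0 0.1; 0.002 0.001 0.069 0 0.1'; python3 -m pendant '0 0 0.0015 0 0.1; 0 0 0.0015 0 0.1;0 0 0.0015 0 0.1'; python3 go.py
```

```text
t: 5.7
tcp_pos: [0.4532, 0.3223, 0.0512]
tool_rot: [1.0, 0.012, 0.001, -0.0]
force: [0.3, -0.1, -2.6]
finger_gap: 0.296
gripper_force: 42.5
t: 6.0
tcp_pos: [0.4526, 0.3223, 0.0493]
tool_rot: [1.0, 0.012, 0.0, -0.0]
force: [-0.2, -0.3, -2.2]
finger_gap: 0.296
gripper_force: 42.5
t 6.0 tcp [0.4526 0.3223 0.0493] phi 1.37 tilt -1.0 gap 0.296 F [-0.2 -0.3 -2.2] q6 1.96
```

```bash
for i in 1; do python3 -m pendant '0 0 0.001 0 0.1; 0 0 0.001 0 0.1'; python3 -m pendant '0 0 0.001 0 0.1; 0 0 0.001 0 0.1';python3 -m pendant '0 0 0.001 0 0.1; 0 0 0.001 0 0.1'; done | grep -E "tcp|^force"
```

```text
tcp_pos: [0.4526, 0.3223, 0.0481]
force: [-0.2, 0.2, 1.2]
tcp_pos: [0.4526, 0.3222, 0.048]
force: [-1.5, -1.4, 7.4]
tcp_pos: [0.4526, 0.3222, 0.048]
force: [-3.1, -1.8, 14.7]
```

The stapler touched down at z = 0.048, as predicted. I'm easing off, releasing and rising.

```bash
python3 -m pendant '0 0 -0.002 0 0.1; 0 0 -0.002 0 0.36; 0 0 -0.002 0 0.42; 0 0 -0.002 0 0.42; 0 0 -0.002 0 0.42; 0 0 -0.02 0 0.42; 0 0 -0.05 0 0.42; 0 0 -0.1 0 0.5; 0 0 -0.1 0 0.75; 0 0 -0.1 0 0.75'; python3 go.py .4533 -.1578 .15 0
```

```text
t: 7.6
tcp_pos: [0.4531, 0.3224, 0.147]
tool_rot: [1.0, 0.012, 0.001, -0.001]
force: [0.3, 1.1, 0.1]
finger_gap: 0.751
gripper_force: 0.0
t 7.6 tcp [0.4531 0.3224 0.147 ] phi 1.37 tilt -1.0 gap 0.751 F [0.3 1.1 0.1] q6 1.96
-> [-0.0113  0.4801 -0.0036] turn 0.024 rows 10
```

```bash
python3 -m pendant '-0.011 0.48 0 0.024 0.75; -0.011 0.48 0 0.024 0.75; -0.011 0.48 0 0.024 0.75; -0.011 0.48 0 0.024 0.75; -0.011 0.48 0 0.024 0.75; -0.011 0.48 0 0.024 0.75; -0.011 0.48 0 0.024 0.75; -0.011 0.48 0 0.024 0.75; -0.011 0.48 0 0.024 0.75; -0.011 0.48 0.02 0.024 0.75; -0.011 0.48 0.05 0.024 0.75; -0.011 0.48 0.09 0.024 0.75; -0.011 0.48 0.1 0.024 0.75; -0.011 0.48 0.1 0.024 0.75'; python3 go.py .4533 -.1578 .025 0;  python3 - <<'E'
from h import *
s=snap('top'); d=snap('side')
a=s['pixels'][180:360,60:260]; b=d['pixels'][150:330,300:500]
save(cv2.resize(np.hstack([a,b]),None,fx=2,fy=2,interpolation=cv2.INTER_CUBIC),'tape1.png')
p=fit(s,(60,180,200,360),.03); print('stapler arm',len(p),rect(p),np.percentile(p[:,2],[10,50,90]))
E
```

```text
t: 9.0
tcp_pos: [0.451, -0.1569, 0.0437]
tool_rot: [1.0, -0.0, -0.003, -0.002]
force: [0.3, 0.3, 0.5]
finger_gap: 0.747
gripper_force: 0.0
t 9.0 tcp [ 0.451  -0.1569  0.0437] phi -0.02 tilt -1.0 gap 0.747 F [0.3 0.3 0.5] q6 1.0
-> [0.0024 0.001  0.0187] turn -0.0 rows 1
stapler arm 934 (array([0.45088559, 0.32018945]), (106.38651275634766, 26.811161041259766), 0.871309220790863) [0.04360947 0.04842946 0.052035  ]
```

View pics/tape1.png

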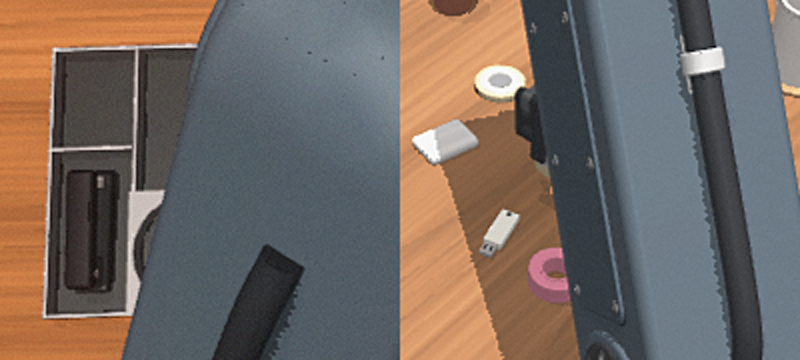

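The stapler is standing in the long compartment at crop (90,230), 3 mm higher than on the desk. Next is the descent onto the tape.

```bash
python3 -m pendant '0.002 0.001 0.01 0 0.75; 0.002 0.001 0.019 0 0.75; 0.002 0.001 0.019 0 0.75; 0.002 0.001 0.019 0 0.75' | grep -E "tcp|^force"; python3 -m pendant '0 0 0.003 0 0.75; 0 0 0.003 0 0.75;0 0 0.003 0 0.75' | grep -E "tcp|^force"; python3 -m pendant '0 0 0.003 0 0.75; 0 0 0.003 0 0.75;0 0 0.003 0 0.75' | grep -E "tcp|^force"
```

```text
tcp_pos: [0.4549, -0.1589, 0.0269]
force: [0.4, -0.2, 1.0]
tcp_pos: [0.4549, -0.159, 0.0239]
force: [-0.2, 0.0, -0.1]
tcp_pos: [0.4548, -0.159, 0.0207]
force: [0.5, 0.2, 0.3]
```

```bash
python3 -m pendant '-0.0015 -0.001 0 0 0.75; -0.0015 -0.001 0 0 0.5; -0.0015 -0.001 0 0 0.5; -0.0015 -0.001 0 0 0.5; -0.0015 -0.001 0 0 0.5; -0.0015 -0.001 0 0 0.5' 30; python3 -m pendant '0 0 -0.03 0 0.5; 0 0 -0.06 0 0.5; 0 0 -0.1 0 0.5; 0 0 -0.1 0 0.5;0 0 -0.1 0 0.5'; python3 go.py .4324 .2278 .12 1.4
```

```text
t: 10.7
tcp_pos: [0.453, -0.1577, 0.0212]
tool_rot: [1.0, -0.0, -0.0, -0.0]
force: [-0.4, 0.9, 4.9]
finger_gap: 0.598
gripper_force: 30.9
t: 11.2
tcp_pos: [0.4538, -0.1582, 0.1215]
tool_rot: [1.0, -0.0, 0.001, 0.001]
force: [-0.3, 0.1, 0.5]
finger_gap: 0.597
gripper_force: 31.8
t 11.2 tcp [ 0.4538 -0.1582  0.1215] phi -0.0 tilt -1.0 gap 0.597 F [-0.3  0.1  0.5] q6 1.0
-> [-0.0215 -0.386   0.0009] turn -0.024 rows 8
```

```bash
python3 -m pendant '-0.0215 -0.386 0 -0.024 0.5; -0.0215 -0.386 0 -0.024 0.5; -0.0215 -0.386 0 -0.024 0.5; -0.0215 -0.386 0 -0.024 0.5; -0.0215 -0.386 0 -0.024 0.5; -0.0215 -0.386 0 -0.024 0.5; -0.0215 -0.386 0 -0.024 0.5; -0.0215 -0.386 0 -0.024 0.5; -0.0215 -0.386 0 -0.024 0.5; -0.0215 -0.386 0 -0.024 0.5; -0.0215 -0.386 0.03 -0.024 0.5; -0.0215 -0.386 0.06 -0.024 0.5; -0.0215 -0.386 0.08 -0.024 0.5; -0.0215 -0.386 0.09 -0.024 0.5; -0.0215 -0.386 0.09 -0.024 0.5'; python3 go.py .4324 .2278 .0245 1.4
```

```text
t: 12.7
tcp_pos: [0.4311, 0.2265, 0.0293]
tool_rot: [1.0, 0.011, -0.002, 0.001]
force: [0.0, 0.3, 0.6]
finger_gap: 0.6
gripper_force: 31.8
t 12.7 tcp [0.4311 0.2265 0.0293] phi 1.24 tilt -1.0 gap 0.6 F [0.  0.3 0.6] q6 1.8
-> [ 0.0013 -0.0013  0.0048] turn -0.003 rows 1
```

```bash
(python3 -m pendant '0.001 -0.001 0.002 0 0.5; 0.001 -0.001 0.002 0 0.5;0.001 -0.001 0.003 0 0.5'; python3 -m pendant '0 0 0.001 0 0.5;0 0 0.001 0 0.5';python3 -m pendant '0 0 0.001 0 0.5;0 0 0.001 0 0.5';python3 -m pendant '0 0 0.001 0 0.5;0 0 0.001 0 0.5')| grep -E "tcp|^force"
```

```text
tcp_pos: [0.4336, 0.2291, 0.0287]
force: [0.2, 0.2, -1.3]
tcp_pos: [0.4331, 0.2291, 0.0272]
force: [-0.0, -1.0, -0.1]
tcp_pos: [0.4329, 0.2291, 0.0258]
force: [0.3, 0.6, -0.3]
tcp_pos: [0.4329, 0.229, 0.0247]
force: [-0.5, -0.5, -0.5]
```

```bash
(python3 -m pendant '0 0 0.001 0 0.5;0 0 0.001 0 0.5';python3 -m pendant '0 0 0.001 0 0.5;0 0 0.001 0 0.5')| grep -E "tcp|^force"
```

```text
tcp_pos: [0.433, 0.2291, 0.0242]
force: [-0.4, 0.1, 4.5]
tcp_pos: [0.433, 0.2291, 0.0241]
force: [-0.9, -0.2, 13.3]
```

```bash
python3 -m pendant '0 0 -0.001 0 0.5; 0 0 -0.001 0 0.65; 0 0 -0.001 0 0.7; 0 0 -0.001 0 0.7; 0 0 -0.001 0 0.7; 0 0 -0.02 0 0.7; 0 0 -0.05 0 0.7; 0 0 -0.1 0 0.7; 0 0 -0.11 0 0.65; 0 0 -0.11 0 0.65'; python3 go.py .465 -.3885 .14 50.7 .465 -.3885 .14 -129.3
```

```text
t: 15.0
tcp_pos: [0.4341, 0.2294, 0.1346]
tool_rot: [1.0, 0.012, 0.002, -0.001]
force: [-0.6, -0.2, -0.0]
finger_gap: 0.645
gripper_force: 0.0
t 15.0 tcp [0.4341 0.2294 0.1346] phi 1.37 tilt -1.0 gap 0.645 F [-0.6 -0.2 -0. ] q6 1.8
-> [ 0.0161  0.6185 -0.0061] turn -0.861 rows 13
-> [ 0.0161  0.6185 -0.0061] turn 2.281 rows 16
```

```bash
python3 -m pendant '0.016 0.6185 -0.006 -0.861 0.65; 0.016 0.6185 -0.006 -0.861 0.65; 0.016 0.6185 -0.006 -0.861 0.65; 0.016 0.6185 -0.006 -0.861 0.65; 0.016 0.6185 -0.006 -0.861 0.65; 0.016 0.6185 -0.006 -0.861 0.65; 0.016 0.6185 -0.006 -0.861 0.65; 0.016 0.6185 -0.006 -0.861 0.65; 0.016 0.6185 -0.006 -0.861 0.65; 0.016 0.6185 -0.006 -0.861 0.65; 0.016 0.6185 -0.006 -0.861 0.65; 0.016 0.6185 -0.006 -0.861 0.65; 0.016 0.6185 -0.006 -0.861 0.65; 0.016 0.6185 -0.006 -0.861 0.65; 0.016 0.6185 0.03 -0.861 0.65; 0.016 0.6185 0.06 -0.861 0.65; 0.016 0.6185 0.08 -0.861 0.65; 0.016 0.6185 0.08 -0.861 0.65'; python3 go.py .465 -.3885 .021 50.7
python3 - <<'E'
from h import *
s=snap('top'); a=s['pixels'][180:360,60:260]; b=s['pixels'][225:405,400:600]
save(cv2.resize(np.hstack([a,b]),None,fx=2,fy=2,interpolation=cv2.INTER_CUBIC),'pad1.png')
p=fit(s,(126,280,184,330),.012,.035)
p=cloud(s)[276:334,126:186].reshape(-1,3)
E
```

```text
t: 16.8
tcp_pos: [0.4611, -0.3854, 0.048]
tool_rot: [0.904, 0.428, -0.001, -0.005]
force: [-0.4, -0.2, -0.3]
finger_gap: 0.655
gripper_force: 0.0
t 16.8 tcp [ 0.4611 -0.3854  0.048 ] phi 50.7 tilt -0.9999 gap 0.655 F [-0.4 -0.2 -0.3] q6 -0.2
-> [0.     0.0053 0.0269] turn -0.0 rows 1
```

View pics/pad1.png

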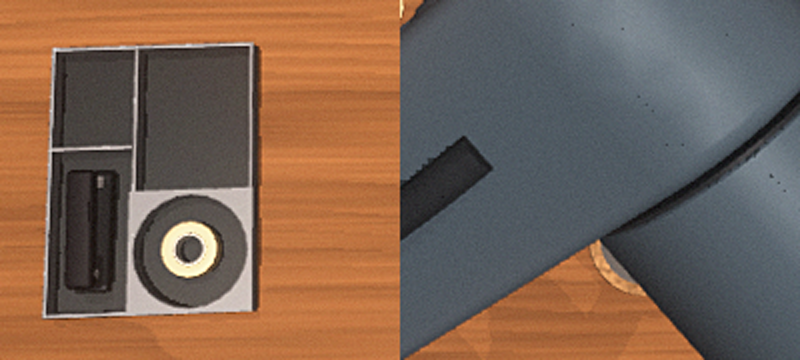

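The tape lies flat in the middle of the well at crop (190,250). Next is the pad.

```bash
python3 -m pendant '0 0.001 0 0 0.65;0 0.001 0 0 0.65' | grep -E "tcp|^force"; python3 go.py .465 -.3885 .0225 50.7
```

```text
tcp_pos: [0.4652, -0.39, 0.0538]
force: [0.0, 0.9, -1.3]
t 17.05 tcp [ 0.4652 -0.39    0.0538] phi 50.72 tilt -1.0 gap 0.651 F [ 0.   0.9 -1.3] q6 -0.2
-> [ 0.0011 -0.0012  0.0313] turn 0.0 rows 1
```

```bash
python3 -m pendant '0.001 -0.001 0.02 0 0.65; 0.001 -0.001 0.028 0 0.65; 0.001 -0.001 0.03 0 0.65; 0.001 -0.001 0.031 0 0.65; 0.001 -0.001 0.031 0 0.65; 0.001 -0.001 0.031 0 0.35; 0.001 -0.001 0.031 0 0.35; 0.001 -0.001 0.031 0 0.35; 0.001 -0.001 0.031 0 0.35; 0.001 -0.001 0.031 0 0.35; 0.001 -0.001 0.031 0 0.35' 30; python3 -m pendant '0 0 -0.03 0 0.3; 0 0 -0.06 0 0.3; 0 0 -0.1 0 0.3; 0 0 -0.1 0 0.3;0 0 -0.1 0 0.3'; python3 go.py .5574 .2298 .12 1.4
```

```text
t: 18.15
tcp_pos: [0.4647, -0.3887, 0.0226]
tool_rot: [0.904, 0.428, 0.0, 0.001]
force: [-0.2, -0.2, 5.4]
finger_gap: 0.436
gripper_force: 32.3
t: 18.65
tcp_pos: [0.4644, -0.3883, 0.1226]
tool_rot: [0.904, 0.428, 0.0, 0.001]
force: [-0.9, -0.1, -1.4]
finger_gap: 0.434
gripper_force: 31.7
t 18.65 tcp [ 0.4644 -0.3883  0.1226] phi 50.7 tilt -1.0 gap 0.434 F [-0.9 -0.1 -1.4] q6 -0.19
-> [ 0.5372 -0.3196  0.0019] turn 0.86 rows 13
```

```bash
python3 -m pendant '0.537 -0.3195 0 0.86 0.3; 0.537 -0.3195 0 0.86 0.3; 0.537 -0.3195 0 0.86 0.3; 0.537 -0.3195 0 0.86 0.3; 0.537 -0.3195 0 0.86 0.3; 0.537 -0.3195 0 0.86 0.3; 0.537 -0.3195 0 0.86 0.3; 0.537 -0.3195 0 0.86 0.3; 0.537 -0.3195 0 0.86 0.3; 0.537 -0.3195 0 0.86 0.3; 0.537 -0.3195 0 0.86 0.3; 0.537 -0.3195 0 0.86 0.3; 0.537 -0.3195 0 0.86 0.3; 0.537 -0.3195 0 0.86 0.3; 0.537 -0.3195 0.03 0.86 0.3; 0.537 -0.3195 0.06 0.86 0.3; 0.537 -0.3195 0.08 0.86 0.3; 0.537 -0.3195 0.09 0.86 0.3; 0.537 -0.3195 0.09 0.86 0.3;0.537 -0.3195 0.09 0.86 0.3'; python3 go.py .5574 .2298 .0255 1.4
```

```text
t: 20.65
tcp_pos: [0.5573, 0.2293, 0.0318]
tool_rot: [1.0, 0.012, -0.0, 0.0]
force: [0.4, -0.3, -0.4]
finger_gap: 0.433
gripper_force: 31.7
t 20.65 tcp [0.5573 0.2293 0.0318] phi 1.39 tilt -1.0 gap 0.433 F [ 0.4 -0.3 -0.4] q6 1.75
-> [ 0.0001 -0.0005  0.0063] turn -0.0 rows 1
```

```bash
(python3 -m pendant '0 0 0.003 0 0.3; 0 0 0.005 0 0.3; 0 0 0.005 0 0.3'; python3 -m pendant '0 0 0.001 0 0.3;0 0 0.001 0 0.3';python3 -m pendant '0 0 0.001 0 0.3;0 0 0.001 0 0.3')| grep -E "tcp|^force"
```

```text
tcp_pos: [0.5575, 0.2298, 0.0273]
force: [-0.4, -0.1, -0.2]
tcp_pos: [0.5573, 0.2298, 0.026]
force: [-0.3, 0.5, 0.2]
tcp_pos: [0.5574, 0.2298, 0.0256]
force: [-1.2, -0.4, 4.7]
```

```bash
python3 -m pendant '0 0 -0.001 0 0.35; 0 0 -0.001 0 0.5; 0 0 -0.001 0 0.55; 0 0 -0.001 0 0.55; 0 0 -0.001 0 0.55; 0 0 -0.02 0 0.55; 0 0 -0.05 0 0.55; 0 0 -0.1 0 0.5; 0 0 -0.11 0 0.5; 0 0 -0.11 0 0.5'; python3 go.py .4468 -.2594 .14 110
```

```text
t: 22.35
tcp_pos: [0.5588, 0.2301, 0.1372]
tool_rot: [1.0, 0.012, 0.003, -0.001]
force: [-0.1, -0.4, 0.2]
finger_gap: 0.499
gripper_force: 0.0
t 22.35 tcp [0.5588 0.2301 0.1372] phi 1.43 tilt -1.0 gap 0.499 F [-0.1 -0.4  0.2] q6 1.75
-> [-0.1241  0.4866 -0.0039] turn -1.895 rows 13
```

```bash
python3 -m pendant '-0.123 0.4866 0 -1.895 0.5; -0.123 0.4866 0 -1.895 0.5; -0.123 0.4866 0 -1.895 0.5; -0.123 0.4866 0 -1.895 0.5; -0.123 0.4866 0 -1.895 0.5; -0.123 0.4866 0 -1.895 0.5; -0.123 0.4866 0 -1.895 0.5; -0.123 0.4866 0 -1.895 0.5; -0.123 0.4866 0 -1.895 0.5; -0.123 0.4866 0 -1.895 0.5; -0.123 0.4866 0 -1.895 0.5; -0.123 0.4866 0 -1.895 0.5; -0.123 0.4866 0 -1.895 0.5; -0.123 0.4866 0 -1.895 0.5; -0.123 0.4866 0.03 -1.895 0.5; -0.123 0.4866 0.06 -1.895 0.5; -0.123 0.4866 0.085 -1.895 0.5; -0.123 0.4866 0.085 -1.895 0.5; -0.123 0.4866 0.085 -1.895 0.5'; python3 go.py .4468 -.2594 .0225 110
python3 - <<'E'
from h import *
s=snap('top'); a=s['pixels'][180:360,60:260]; b=s['pixels'][225:405,330:530]
save(cv2.resize(np.hstack([a,b]),None,fx=2,fy=2,interpolation=cv2.INTER_CUBIC),'er1.png')
E
```

```text
t: 24.25
tcp_pos: [0.4454, -0.2589, 0.0486]
tool_rot: [0.574, 0.819, 0.0, -0.002]
force: [0.2, 0.1, 0.6]
finger_gap: 0.495
gripper_force: 0.0
t 24.25 tcp [ 0.4454 -0.2589  0.0486] phi 109.99 tilt -1.0 gap 0.495 F [0.2 0.1 0.6] q6 -1.09
-> [-0.001   0.0012  0.0261] turn -0.0 rows 1
```

View pics/er1.png

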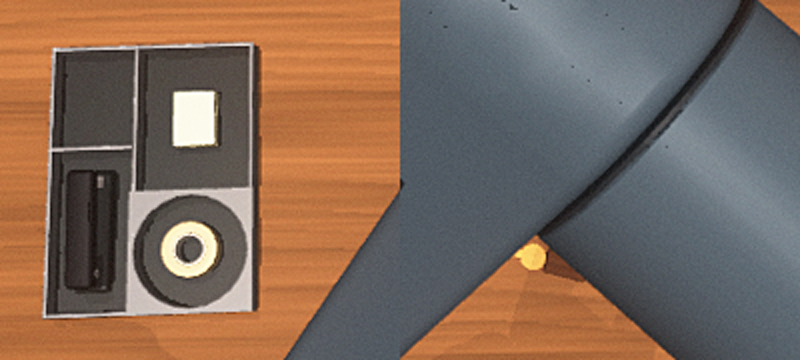

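The pad lies flat in the big compartment at crop (195,118). The eraser is last.

```bash
python3 -m pendant '0 0 0 0 0.5; 0 0 0 0 0.5' | grep tcp; python3 go.py .4468 -.2594 .0235 110
```

```text
tcp_pos: [0.4469, -0.2601, 0.0509]
t 24.5 tcp [ 0.4469 -0.2601  0.0509] phi 110.01 tilt -1.0 gap 0.499 F [-0.3  0.4  0.1] q6 -1.09
-> [0.0008 0.0002 0.0274] turn 0.0 rows 1
```

```bash
python3 -m pendant '0.001 0 0.015 0 0.5; 0.001 0 0.024 0 0.5; 0.001 0 0.027 0 0.5; 0.001 0 0.027 0 0.5; 0.001 0 0.027 0 0.2; 0.001 0 0.027 0 0.15; 0.001 0 0.027 0 0.15; 0.001 0 0.027 0 0.15; 0.001 0 0.027 0 0.15; 0.001 0 0.027 0 0.15' 30; python3 -m pendant '0 0 -0.03 0 0.1; 0 0 -0.06 0 0.1; 0 0 -0.1 0 0.1; 0 0 -0.1 0 0.1;0 0 -0.1 0 0.1'; python3 go.py .577 .323 .125 -178.6
```

```text
t: 25.5
tcp_pos: [0.4463, -0.259, 0.0233]
tool_rot: [0.574, 0.819, -0.0, 0.001]
force: [-0.2, -0.2, 5.9]
finger_gap: 0.247
gripper_force: 30.2
t: 26.0
tcp_pos: [0.4462, -0.2589, 0.1234]
tool_rot: [0.574, 0.819, -0.0, 0.001]
force: [-0.2, 0.5, -0.2]
finger_gap: 0.244
gripper_force: 29.5
t 26.0 tcp [ 0.4462 -0.2589  0.1234] phi 110.0 tilt -1.0 gap 0.244 F [-0.2  0.5 -0.2] q6 -1.09
-> [ 0.5021  0.322  -0.0021] turn -1.246 rows 12
```

```bash
python3 -m pendant '0.502 0.322 0 -1.246 0.1; 0.502 0.322 0 -1.246 0.1; 0.502 0.322 0 -1.246 0.1; 0.502 0.322 0 -1.246 0.1; 0.502 0.322 0 -1.246 0.1; 0.502 0.322 0 -1.246 0.1; 0.502 0.322 0 -1.246 0.1; 0.502 0.322 0 -1.246 0.1; 0.502 0.322 0 -1.246 0.1; 0.502 0.322 0 -1.246 0.1; 0.502 0.322 0 -1.246 0.1; 0.502 0.322 0 -1.246 0.1; 0.502 0.322 0 -1.246 0.1; 0.502 0.322 0 -1.246 0.1; 0.502 0.322 0.03 -1.246 0.1; 0.502 0.322 0.06 -1.246 0.1; 0.502 0.322 0.08 -1.246 0.1; 0.502 0.322 0.09 -1.246 0.1; 0.502 0.322 0.09 -1.246 0.1'; python3 go.py .577 .323 .0263 -178.6
```

```text
t: 27.9
tcp_pos: [0.5753, 0.3209, 0.0305]
tool_rot: [-0.011, 1.0, -0.001, -0.003]
force: [-0.6, 0.8, -0.7]
finger_gap: 0.242
gripper_force: 29.6
t 27.9 tcp [0.5753 0.3209 0.0305] phi -178.72 tilt -1.0 gap 0.242 F [-0.6  0.8 -0.7] q6 -1.25
-> [-0.0018  0.002   0.0042] turn -0.002 rows 1
```

```bash
(python3 -m pendant '0 0 0.003 0 0.1; 0 0 0.004 0 0.1; 0 0 0.004 0 0.1'; python3 -m pendant '0 0 0.002 0 0.1;0 0 0.002 0 0.1';python3 -m pendant '0 0 0.001 0 0.1;0 0 0.001 0 0.1')| grep -E "tcp|^force"
```

```text
tcp_pos: [0.5775, 0.3231, 0.0298]
force: [0.2, -0.6, 0.0]
tcp_pos: [0.577, 0.3232, 0.0272]
force: [0.2, -0.6, 0.7]
tcp_pos: [0.5771, 0.3232, 0.0263]
force: [-0.1, -0.5, 3.4]
```

```bash
python3 -m pendant '0 0 0 0 0.25; 0 0 0 0 0.3; 0 0 0 0 0.38; 0 0 0 0 0.38; 0 0 0 0 0.38; 0 0 -0.02 0 0.38; 0 0 -0.05 0 0.38; 0 0 -0.1 0 0.38; 0 0 -0.14 0 0.38; 0 0 -0.15 0 0.38; 0 0.3 -0.15 0 0.38; 0 0.3 -0.15 0 0.38; 0 0.3 -0.15 0 0.38; 0 -0.3 -0.15 0 0.38; 0 -0.3 -0.15 0 0.38; 0 -0.3 -0.15 0 0.38; 0 -0.3 -0.15 0 0.38; 0 -0.3 -0.15 0 0.38' | head -2
python3 go.py
python3 - <<'E'
from h import *
s=snap('top');save(s['pixels'],'end.png')
E
```

```text
t: 30.4
tcp_pos: [0.5785, 0.2214, 0.1749]
t 30.4 tcp [0.5785 0.2214 0.1749] phi -178.56 tilt -1.0 gap 0.379 F [ 0.4 -0.2  0.6] q6 -1.41
```

View pics/end.png

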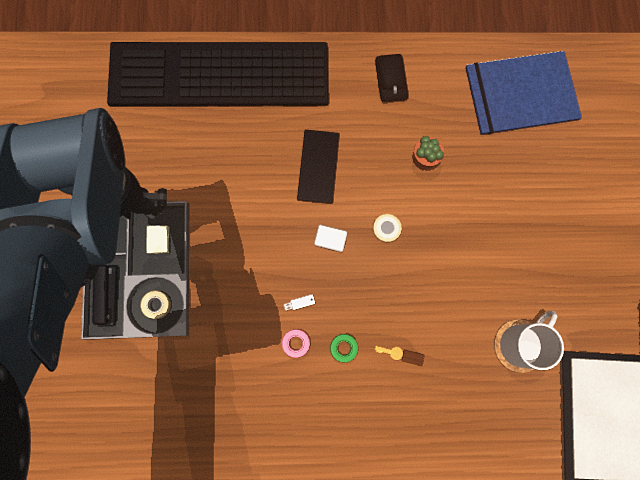

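The electronics and phone are where they were. The arm still hides the short compartment, so I'm moving aside.

```bash
python3 -m pendant '0 -0.35 0 0 0.38; 0 -0.35 0 0 0.38; 0 -0.35 0 0 0.38; 0 -0.35 0 0 0.38; 0 -0.35 0 0 0.38; 0 -0.35 0 0 0.38; 0 -0.35 0 0 0.38; 0 -0.35 0 0 0.38; 0 -0.35 0 0 0.38; 0 -0.35 0 0 0.38' | head -2
python3 - <<'E'
from h import *
s=snap('top');d=snap('side')
a=s['pixels'][185:355,65:215]; b=d['pixels'][265:435,95:305]
save(cv2.resize(np.hstack([a,b]),None,fx=2.2,fy=2.2,interpolation=cv2.INTER_CUBIC),'end2.png')
E
```

```text
t: 31.45
tcp_pos: [0.5872, -0.1256, 0.1752]
```

View pics/end2.png

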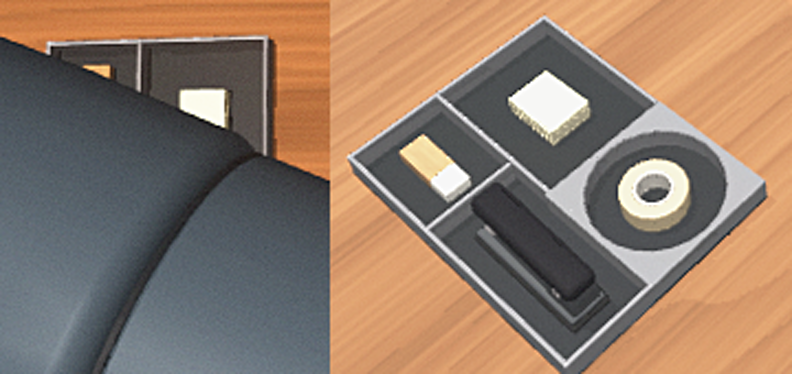

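The side view shows all four pieces in place: eraser at crop (437,168), pad at (550,105), tape at (654,195) and stapler at (540,250). I'm handing in.

```bash
python3 -m pendant '0 0 0 0 0.38; 0 0 0 0 0.38; 0 0 0 0 0.38' | grep -E "tcp|^force"; python3 -c "
from station import job
print(job.sign_off())"
```

```text
tcp_pos: [0.5879, -0.126, 0.1759]
force: [-0.0, 0.0, 0.8]
the job is handed in; nothing more can be done
None
```

The stapler, tape roll, note pad and eraser were each set down on the floor of their own compartments, in that order. The electronics and phone were left untouched, and the job was handed in at about 32 s of the 118 s allowed; the sign-off gave no verdict.

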